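# Keyed shaft into the clamped pulley, held home for the set screw

## Task

Take the steel shaft with the brass key out of the wooden stand, stand its lower end upright in the bore of the pulley clamped in the blue vise, turn it until the key slips into the keyway, and push it fully home so that its collar sits flat on the pulley's boss; do not force it. Finish still gripping the shaft and pressing it straight down firmly (about 10 to 15 newtons), so that a colleague can tighten the set screw. Leave the plain axle and the other things lying on the bench where they are.

Things in the scene. Friction and masses are not known exactly. Their poses are not given: they have to be found in the camera images.
- shaft: Loose bright steel shaft with a brass key, upright in an outer hole of the stand; 115 mm long, 0.27 kg. Origin: centre of its lower end; z up the shaft, x towards the key. Plain 20 mm pilot from z = 0 to 14 mm (first 3 mm tapered from 15 mm); flat collar 32 mm across from z = 40 to 47; above it plain round, 20 mm across, up to z = 115: grip there.
- key (a point): Middle of the brass key's outer face on the shaft, 14 mm from the shaft's axis, 25 mm above its lower end; axes as the shaft's. The key is 8 mm wide and runs from 14 to 36 mm above the lower end. A short black empty keyway, 6 mm wide, at the very top of the shaft (also on its top face) is on the same side, in line with the key.
- pulley: Aluminium V-belt pulley, fixed, rim clamped in the vise jaws, boss up, axis vertical; it does not turn. Origin on its axis at the underside, 90 mm above the bench; x points to the keyway. Rim 60 mm across up to z = 18 mm, boss 40 mm across up to z = 38 mm. Through bore 22 mm, square-edged. Once home, the shaft's lower end is 40 mm below the boss's top, clear of the vise.
- bore_mouth (a point): Centre of the bore's mouth on the boss's top face, 128 mm above the bench; axes as the pulley's. One keyway, 10 mm wide, open at the top and right through, lies on the +x side of the bore, its bottom 15.5 mm from the axis.
- vise: Small blue bench vise, fixed on a plywood board 300 x 170 x 18 mm. Origin on the bench straight below the pulley's axis. Jaws 84 mm wide, tops 104 to 107 mm above the bench; spindle with cross handle points along -x, to 175 mm from the origin, below 90 mm. Everything but the pulley's boss is lower than 109 mm.
- stand: Wooden stand block, fixed, 64 x 150 x 34 mm (x, y, z), origin at the centre of its underside. Three blind holes, 22 mm across, 12 mm deep, at y = -45, 0, +45 mm; shaft and plain axle stand in the outer two, lower ends 22 mm above the bench (the key 2 mm above the block); the middle one is empty.
- axle: Plain dark steel axle, loose, 20 mm across, 120 mm long, no key or collar, in the other outer hole of the stand. Origin at its lower end. Leave it standing there.
- spare_pulley: Larger loose aluminium pulley, 80 mm across, 36 mm high, lying on the bench. Origin at the centre of its underside. Leave alone.
- hammer: Hammer lying on the bench to the right of the stand, handle along -x, 260 mm long, origin under its middle. Leave alone.
- hex_key: Small L-shaped dark hex key, 90 x 28 mm, 6 mm thick, lying on the bench to the left of the vise. Leave alone.

How it is judged:
By the outcome, as a careful person would: the job done as asked, in the order asked, and still so for the second after the job is handed in, while the arm keeps its last pose, push and grip.
It also fails if it takes over 48 s, if anything falls off the work surface, if the arm or the gripper's body presses on something with over 40 N, if the wrist force passes 120 N, or if a joint passes its speed limit or range.

## Robot

A 6-joint arm with a two-finger parallel gripper is mounted at the origin on the work surface. World frame = base frame: x ahead of the robot, y to its left, z up, the work surface at z = 0. Lengths are in m, angles in degrees, forces in N, time in s.
With the tool pointing down it reaches from about 0.3 to 0.875 m from the base axis. Payload 6.4 kg.
Tool frame: the origin (TCP) lies at the very end of the fingers, on their centre line; the grasp point (between the pads) lies 19 mm behind it; z points along the fingers, y is the direction in which the jaws open and shut (so a half turn about z gives the same grasp; the last joint's range is limited). The gripper opens to 85 mm and grips with 20 to 120 N. Pads are 22 mm wide; open, the fingers measure 114 mm over their backs; the gripper's body (76 mm by 85 mm) begins 54 mm behind the grasp point. The pads swing forward as they close: fully open they stand 13 mm farther back than shut.
Start: joints at [60.029, 10.359, 92.074, -0, 77.567, -11.82], TCP at [0.179, 0.546, 0.231] pointing down, gripper open.
Joint ranges: [-171.53, 171.53], [-51.25, 118.39], [17.06, 147.69], [-65.23, 245.23], [0, 150.52], [-178.68, 178.68]. Speed limits (degrees/s): [147.25, 147.25, 172.46, 180, 180, 180].

## Interface

Orientations are given as [roll, pitch, yaw] about the fixed x, y, z axes, in that order (R = Rz(yaw) Ry(pitch) Rx(roll)).
In Python, from cell import env gives the robot as it stands. Calls block until the motion is done:
- env.move_pose(position, orientation): joint-space move of the TCP to a pose.
- env.line_to(position, rot=None, vel=0.15, stop_force=None): straight line of the TCP; rot=None keeps the orientation; vel is the mean speed in m/s. With stop_force (N) it stops when the force on the tool has changed by that much, and returns True; else False.
- env.movej(angles): joint-space move.
- env.grip(opening, grasp_force=None): opening from 0.0 (shut) to 1.0 (fully open); grasp_force is the grip in N (None keeps the last); returns when the fingers have stopped.
- env.sleep(seconds).
- env.inverse_kinematics(position, orientation): joint angles nearest the present ones, or None.
- env.snapshot(name): name is "scene" or "top"; returns (picture, depth): 384x512x3 uint8, blue, green, red; 384x512 float32, m along the optical axis (not along the pixel's ray), 0 where there is no reading.
- env.calibration(name): a dict with "intrinsics" (3x3 intrinsics, pixels), "cam_to_world" (4x4, takes a point from camera to world coordinates). Camera axes: x right, y up, looking along -z (the intrinsics and any distortion apply to the point x, -y, -z); pixel columns grow to the right and rows downward; lengths in m; the calibration is good to about 2 mm. A picture is of the moment at which its call begins. calibration takes no time and is no camera call.
A pose or a line that the arm cannot do raises env.Unreachable and nothing moves.
- env.sign_off(): hands the job in, once; it reports no verdict.
Readings, each from a call of its own:
- env.get_t(): time.
- env.get_qpos(): joint angles.
- env.get_dq(): joint speeds.
- env.get_tau(): joint torques, N m.
- env.get_eef_pos(): TCP position.
- env.get_tool_rot(): TCP orientation.
- env.get_ft_force(): force on the tool from outside, world axes, zero at the start.
- env.get_ft_torque(): the same for the moment, N m.
- env.get_opening(): opening from 0.0 (shut) to 1.0 (fully open).
Only numpy, scipy, OpenCV 4.12 (cv2) and the standard library are available. Lean on these libraries where they do the work, as an engineer would, in place of code of your own. Each camera call takes 0.05 s, during which the arm holds its last target. There are 200 camera calls.

## Working session

There is one attempt and no reset: what is moved stays moved. The work goes in short steps, each a Python script; the robot and the scene stay as the last script left them, time stands still between calls to the robot, and variables do not carry over. Pictures are saved under pics/ and viewed, about 8 in all and at most 12, crops included, and the job is handed in when it is done.

```bash
ls; mkdir -p pics; python3 - <<'E'
from cell import env
import cv2,numpy as np
for n in("scene","top"):
    p,d=env.snapshot(n); c=env.calibration(n); print(n,{k:np.round(np.array(v),4).tolist() for k,v in c.items()})
    np.savez(f"pics/{n}.npz",p=p,d=d,K=c["intrinsics"],T=c["cam_to_world"])
    cv2.imwrite(f"pics/{n}0.png",cv2.resize(p,(800,600),interpolation=cv2.INTER_CUBIC))
print(env.get_t())
E
```

```text
pics
scene {'intrinsics': [[402.3088, 0.0, 262.8736], [0.0, 402.3088, 192.4291], [0.0, 0.0, 1.0]], 'cam_to_world': [[0.0573, -0.6099, 0.7904, 1.5114], [0.9983, 0.0273, -0.0514, -0.058], [0.0098, 0.792, 0.6104, 0.8085], [0.0, 0.0, 0.0, 1.0]]}
top {'intrinsics': [[470.596, 0.0, 252.2211], [0.0, 470.596, 198.6254], [0.0, 0.0, 1.0]], 'cam_to_world': [[0.066, 0.9775, -0.2002, 0.3561], [-0.9978, 0.0655, -0.0091, 0.0094], [0.0043, 0.2004, 0.9797, 1.4216], [0.0, 0.0, 0.0, 1.0]]}
0.1
```

View pics/scene0.png

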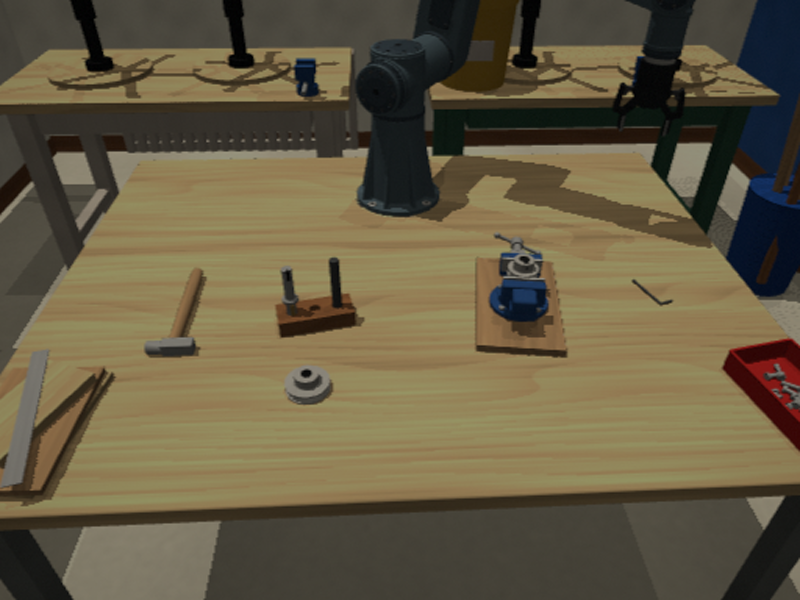

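View pics/top0.png

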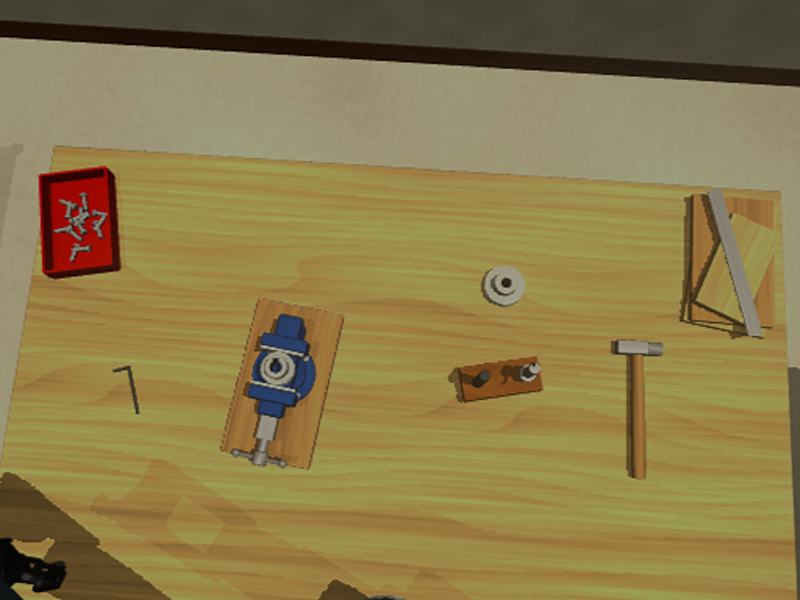

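```bash
cat > h.py <<'E'
import numpy as np,cv2
def ray(K,T,u,v,z):
    "pixel -> world point at height z"
    d=T[:3,:3]@np.array([(u-K[0,2])/K[0,0],-(v-K[1,2])/K[1,1],-1.]); return T[:3,3]+d*(z-T[2,3])/d[2]
def proj(K,T,P):
    c=np.linalg.inv(T)@np.append(P,1); return np.array([K[0,2]+K[0,0]*c[0]/-c[2],K[1,2]-K[1,1]*c[1]/-c[2]])
def cloud(K,T,d):
    v,u=np.mgrid[:d.shape[0],:d.shape[1]]
    c=np.stack([(u-K[0,2])/K[0,0]*d,-(v-K[1,2])/K[1,1]*d,-d],-1); return c@T[:3,:3].T+T[:3,3]
E
python3 - <<'E'
from h import *
rows=[]
for n,cs in(("top",[(177,235),(338,238)]),("scene",[(335,170),(187,182)])):
    f=np.load(f"pics/{n}.npz");p,d,K,T=[f[k] for k in("p","d","K","T")]
    X=cloud(K,T,d)
    r=[]
    for u,v in cs:
        c=p[v-24:v+24,u-32:u+32]; r.append(cv2.resize(c,(400,300),interpolation=cv2.INTER_CUBIC))
        W=X[v-24:v+24,u-32:u+32].reshape(-1,3); uv=np.mgrid[v-24:v+24,u-32:u+32].reshape(2,-1).T[:,::-1]
        W,uv=W[W[:,2]>.112],uv[W[:,2]>.112]
        print(n,(u,v),len(W),W.min(0).round(4),W.max(0).round(4),np.median(W,0).round(4),uv.min(0),uv.max(0))
    rows.append(np.hstack(r))
im=np.vstack(rows); im=np.clip(im.astype(float)*1.5,0,255).astype(np.uint8); cv2.imwrite("pics/crops.png",im)
E
```

```text
top (177, 235) 147 [0.3561 0.0094 0.1127] [0.5248 0.252  1.4216] [0.5041 0.2205 0.1262] [147 217] [204 245]
top (338, 238) 121 [ 0.3561 -0.2404  0.1121] [0.5422 0.0094 1.4216] [ 0.5215 -0.1493  0.1378] [306 214] [366 260]
scene (335, 170) 148 [ 0.4871 -0.058   0.1121] [1.5114 0.2449 0.8085] [0.5175 0.2226 0.1258] [305 149] [363 189]
scene (187, 182) 153 [ 0.5064 -0.2404  0.1122] [ 1.5114 -0.058   0.8085] [ 0.5269 -0.1495  0.1335] [178 160] [216 201]
```

View pics/crops.png

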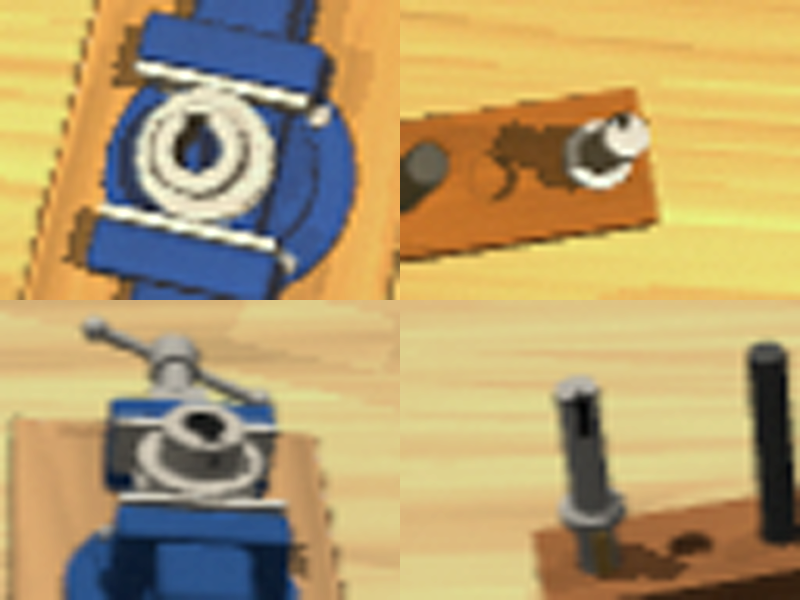

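```bash
python3 - <<'E'
from h import *
for n,cs in(("top",[(176,233,.128),(341,236,.137)]),("scene",[(336,165,.128),(184,174,.137)])):
    f=np.load(f"pics/{n}.npz");p,d,K,T=[f[k] for k in("p","d","K","T")]
    X=cloud(K,T,d); g=p.max(2)
    for u,v,z in cs:
        r=11 if z<.13 else 7
        print(n,"cols",u-r,"..",u+r)
        for y in range(v-r,v+r+1): print(y,' '.join('%3d'%(round(1e3*X[y,x,2]) if d[y,x]>0 else -1) for x in range(u-r,u+r+1)),' | ',' '.join('%3d'%g[y,x] for x in range(u-r,u+r+1)))
        S=X[v-r:v+r+1,u-r:u+r+1].reshape(-1,3); S=S[(S[:,2]>z-.006)&(S[:,2]<z+.006)]
        if len(S): print("centroid",S.mean(0).round(4),"enclosing",cv2.minEnclosingCircle(S[:,:2].astype(np.float32)),len(S))
E
```

```text
top cols 165 .. 187
222  14  17 104 106 108 105 111 106 103 105  99 110  99 101 103 102 101 105 102 100 109 102 101  |   88  93 118 142 170 166 162 157 156 157 144  90  64  67  85  93  96 105 108 110 109 109 108
223  16  17  16  -1  87 103 103 105 105 107 104 107 107 110 112 105 108 101 100 100 104 101 102  |   90  88  83  67  65  64  86 123 146 170 167 159 157 154 144 108  84  69  69  85  89  98 106
224  21  16  23  20  29  28  77  81  85  93  94 107 111 100 107 104 103 105 107 106 105 104 102  |   87  87  82  48  48  48  57  61  59  64  64  81 123 141 163 159 157 155 156 147 107  81  57
225  20  17  17  29  24  30  34  35  34  71 110 105 110 104 112 107 109 106 103 106 108 102 108  |  160 143  58 101  90  56  73  77  68  86 104 152 153 155 149 122 108 133 168 166 162 160 157
226  -1  20  27  28  32  30  32  31 109 111 106 108 109 110 108 109 109 101 109  95 105 104 103  |  147  64  99 105 103 100 100 117 155 155 154 158 157 155 155 152 152 142  89  57  79 114 144
227  17  28  24  26  32  29 107 108 102 110 102 105 109 107 106 107 106 108 106 104  76  79  85  |  107  96 103 104  92 
[... 11406 characters left out ...]
 0  -1   0  |  149 149 149 103  49  45  26   5  24  37 122 149 149 149 149
178   3   2   4 120 122 121 126 121 119 118   0   0  -1   0   2  |  149 149 149 112  60  44  26   5  24  37 121 149 149 149 150
179   2   1  -2 114 120 119 119 120 115 113   3   3   1   1   4  |  149 149 149 121  73  45  28  12  25  37  98 138 149 149 149
180   3  -1   0   1 113 114 114 115 111 112   0  -1   5   0   3  |  149 149 149 122  73  46  39  40  42  40  78 131 149 149 149
181   1   1   3   1 110 110 112 111 110 107 100   0   0   1  -1  |  149 148 148 122  74  45  43  43  42  41  79 131 148 148 148
centroid [ 0.5364 -0.2301  0.1367] enclosing ((0.535140335559845, -0.23018154501914978), 0.010605530813336372) 32
```

```bash
python3 - <<'E'
from cell import env
import numpy as np
print(env.get_tool_rot(),env.get_ft_force())
for y in(90,-90,75,-105):
    for P in((.534,-.2307,.25),(.508,.2243,.25)):
        print(y,P,np.round(env.inverse_kinematics(P,[180,0,y]),1))
E
```

```text
[-1.79908499e+02 -1.84930772e-02  1.61845943e+02] [-0.14422558  0.42247841  0.83634365]
90 (0.534, -0.2307, 0.25) [-35.   10.3  89.9   0.   79.8 -35. ]
90 (0.508, 0.2243, 0.25) [11.6  6.9 93.7 -0.  79.3 11.6]
-90 (0.534, -0.2307, 0.25) [-35.   10.3  89.9  -0.   79.8 145. ]
-90 (0.508, 0.2243, 0.25) [  11.6    6.9   93.7    0.    79.3 -168.4]
75 (0.534, -0.2307, 0.25) [-35.   10.3  89.9   0.   79.8 -20. ]
75 (0.508, 0.2243, 0.25) [11.6  6.9 93.7 -0.  79.3 26.6]
-105 (0.534, -0.2307, 0.25) [-35.   10.3  89.9  -0.   79.8 160. ]
-105 (0.508, 0.2243, 0.25) [  11.6    6.9   93.7    0.    79.3 -153.4]
```

```bash
python3 - <<'E'
from cell import env
import numpy as np
R=[180,0,90]
env.move_pose([.534,-.2307,.20],R)
print(env.get_t(),env.get_eef_pos(),env.get_ft_force())
print(env.line_to([.534,-.2307,.088],stop_force=8,vel=.12), env.get_eef_pos())
f0=env.get_ft_force()
env.grip(0.0,90)
print(env.get_opening(),env.get_opening()*85,f0,env.get_ft_force(),env.get_ft_torque())
print(env.line_to([.534,-.2307,.12],vel=.08,stop_force=15),env.get_ft_force())
env.line_to([.534,-.2307,.25],vel=.2)
env.sleep(.2);print(env.get_t(),env.get_ft_force(),env.get_ft_torque(),env.get_opening())
E
```

```text
3.1 [ 0.53431307 -0.22989172  0.20004418] [-0.09083807  0.01367807 -0.59992479]
False [ 0.53465289 -0.23111855  0.08892374]
0.21326339550251044 18.127388617713386 [ 0.48116557 -0.05494158  0.0684367 ] [-3.23970152 -0.50699516  4.86870626] [0.1336221  0.43785949 0.02602404]
False [-0.59409848 -1.29474027 -3.59140625]
6.3667 [ 0.02126846 -0.81697617 -2.86778279] [-0.00903856 -0.02248004 -0.05052023] 0.214239277795263
```

```bash
python3 - <<'E'
from cell import env
from h import *
env.line_to([.5075,.2243,.25],vel=.25); env.line_to([.5075,.2243,.205],vel=.1); env.sleep(.2)
print(env.get_t(),env.get_eef_pos(),env.get_tool_rot())
r=[]
for n,(u,v) in(("scene",(335,165)),("top",(177,233))):
    p,d=env.snapshot(n); np.savez(f"pics/{n}1.npz",p=p,d=d)
    r.append(cv2.resize(p[v-30:v+30,u-20:u+20],(400,600),interpolation=cv2.INTER_CUBIC))
cv2.imwrite("pics/hold.png",cv2.convertScaleAbs(np.hstack(r),alpha=1.6))
E
```

```text
9.1417 [0.50805823 0.22440484 0.20591805] [ 1.79909440e+02 -1.76004520e-02  8.99995451e+01]
```

View pics/hold.png

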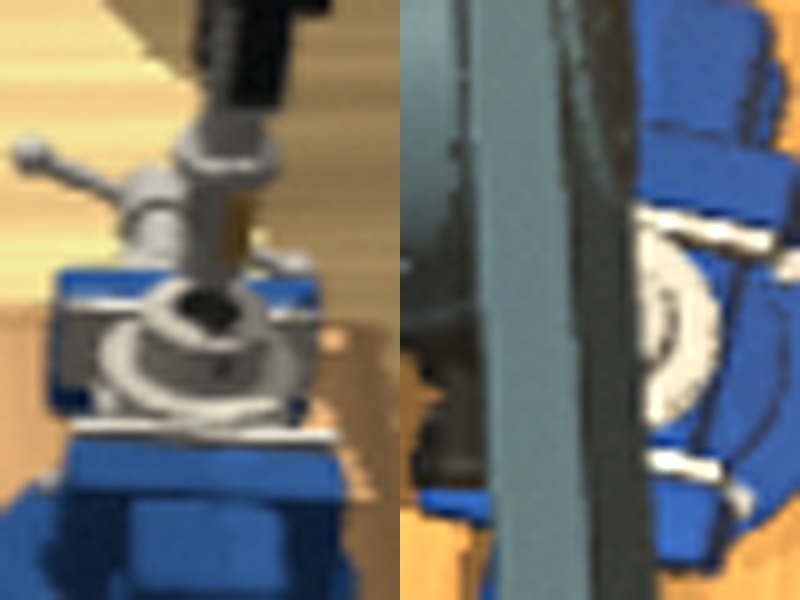

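```bash
python3 - <<'E'
from h import *
f=np.load("pics/scene.npz");K,T=f["K"],f["T"]
for z in (.128,.14,.165,.187): print(z,((proj(K,T,[.508,.2244,z])-[315,135]+.5)*10).round(1))
E
```

```text
0.128 [199.8 313.8]
0.14 [204.5 280.7]
0.165 [214.5 210.6]
0.187 [223.5 147.4]
```

```bash
python3 - <<'E'
from cell import env
x,y=.5075,.2243
env.line_to([x,y,.206],rot=[180,0,98],vel=.05); env.sleep(.1)
f0=env.get_ft_force(); print(f0)
for z in(.195,.188,.170):
    s=env.line_to([x,y,z],vel=.03,stop_force=5); f=env.get_ft_force()
    print(z,s,env.get_eef_pos(),(f-f0).round(2),env.get_ft_torque().round(3),env.get_t())
    if s: break
E
```

```text
[-0.06444803 -0.04529025 -4.02595778]
0.195 False [0.50735602 0.22426289 0.19471581] [-0.59  1.11  2.5 ] [-0.047 -0.004 -0.028] 10.15
0.188 False [0.50719646 0.2243702  0.18760194] [-0.04  0.25  1.02] [ 0.219  0.069 -0.   ] 10.5333
0.17 True [0.50771807 0.22464157 0.1797575 ] [-0.51  0.65  7.88] [ 0.123  0.027 -0.004] 10.925
```

```bash
python3 - <<'E'
from cell import env
x,y=.5075,.2243
for a in range(96,48,-2):
    env.line_to([x,y,.1797],rot=[180,0,a],vel=.05)
    s=env.line_to([x,y,.175],vel=.03,stop_force=4); f=env.get_ft_force(); p=env.get_eef_pos()
    print(a,s,p.round(4),f.round(1),env.get_ft_torque().round(2),round(env.get_t(),2))
    if not s or p[2]<.1775 or env.get_t()>32: break
E
```

```text
96 True [0.5081 0.2247 0.1788] [-1.7 -0.5  4.5] [ 0.12  0.3  -0.07] 11.38
94 True [0.5076 0.2245 0.1767] [ 2.8  0.7 -4.1] [ 0.08 -0.45 -0.2 ] 11.84
```

```bash
python3 - <<'E'
from cell import env
x,y=.5075,.2243
env.sleep(.2);print(env.get_eef_pos().round(4),env.get_ft_force().round(1),env.get_ft_torque().round(2))
for z in(.174,.171):
    s=env.line_to([x,y,z],vel=.02,stop_force=6);print(s,env.get_eef_pos().round(4),env.get_ft_force().round(1),env.get_ft_torque().round(2),env.get_t())
    if s: break
E
```

```text
[0.5075 0.2245 0.1767] [ 4.   1.5 -6.7] [ 0.14 -0.75 -0.22]
True [0.5076 0.2244 0.1761] [-1.  -0.1  3.7] [-0.    0.14 -0.29] 12.25
```

```bash
cat > st.py <<'E'
from cell import env
def st(*a): print(*a,env.get_eef_pos().round(4),env.get_ft_force().round(1),env.get_ft_torque().round(2),round(env.get_t(),2),flush=True)
E
python3 - <<'E'
from st import *; from h import *
x,y=.5075,.2243
for a in(93,92,91):
    env.line_to([x,y,.1762],rot=[180,0,a],vel=.05); env.sleep(.15); st(a)
p,d=env.snapshot("scene"); u,v=335,160
cv2.imwrite("pics/in1.png",cv2.convertScaleAbs(cv2.resize(p[v-20:v+20,u-20:u+20],(560,560),interpolation=cv2.INTER_CUBIC),alpha=1.6))
E
```

```text
93 [0.5075 0.2243 0.1762] [ 1.1  0.4 -1.7] [ 0.13 -0.25 -0.17] 12.65
92 [0.5074 0.2243 0.1761] [ 0.8 -0.  -2.3] [ 0.12 -0.26 -0.13] 13.05
91 [0.5073 0.2243 0.176 ] [ 1.3  0.9 -2.6] [ 0.13 -0.13 -0.13] 13.45
```

View pics/in1.png

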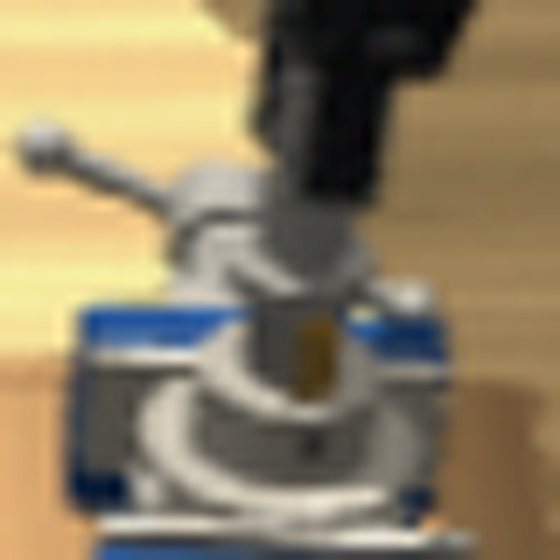

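```bash
python3 - <<'E'
from st import *
x,y=.5075,.2243
for z in(.179,.182):
    env.line_to([x,y,z],vel=.03); env.sleep(.15); st("up")
for a in (91,88):
    env.line_to([x,y,.182],rot=[180,0,a],vel=.05);env.sleep(.15)
    s=env.line_to([x,y,.173],vel=.025,stop_force=5);st(a,s);env.sleep(.2);st("  ")
E
```

```text
up [0.5068 0.2242 0.1785] [-0.3  0.3 -7.6] [ 0.12  0.1  -0.09] 13.9
up [0.5078 0.2246 0.1829] [-0.6  0.4 -0.9] [ 0.28  0.23 -0.02] 14.3
91 True [0.5077 0.2245 0.1793] [0.6 0.4 2.2] [ 0.08 -0.24 -0.03] 14.95
   [0.5076 0.2245 0.1792] [ 1.3 -0.2  3.6] [-0.03 -0.36 -0.02] 15.15
88 True [0.5073 0.2243 0.1743] [ 2.5  1.  -2.1] [ 0.06 -0.51 -0.02] 15.88
   [0.5072 0.2243 0.1744] [ 3.5  0.3 -3.7] [-0.   -0.71 -0.03] 16.08
```

```bash
python3 - <<'E'
from st import *
y=.2243
for x in(.5078,.5084):
    env.line_to([x,y,.1744],vel=.03);env.sleep(.15);st(x)
for a in(87,86,85):
    env.line_to([x,y,.1744],rot=[180,0,a],vel=.05);env.sleep(.15);st(a)
s=env.line_to([x,y,.170],vel=.025,stop_force=6);st(s);env.sleep(.2);st()
E
```

```text
0.5078 [0.5074 0.2243 0.1743] [-0.5  0.2 -1.6] [ 0.06  0.19 -0.07] 16.48
0.5084 [0.5078 0.2243 0.1742] [-3.8  0.5  1.8] [ 0.07  1.05 -0.03] 16.88
87 [0.508  0.2244 0.1741] [-5.2  1.5 -0.7] [ 0.3   1.14 -0.  ] 17.28
86 [0.5081 0.2244 0.1741] [-5.1  2.  -1.8] [ 0.46  1.1  -0.  ] 17.68
85 [0.5082 0.2244 0.1741] [-4.9  3.1 -3.7] [0.57 1.03 0.04] 18.08
True [0.5073 0.2246 0.1708] [-0.2 -0.1 -3.2] [-0.    0.03  0.04] 18.29
[0.5065 0.2247 0.1704] [ 0.8 -0.7 -1.8] [-0.09 -0.34 -0.05] 18.49
```

```bash
python3 - <<'E'
from st import *
x,y=.5076,.2244
env.line_to([x,y,.1704],rot=[180,0,86],vel=.03);env.sleep(.1);st()
for i in range(6):
    s=env.line_to([x,y,.148],vel=.03,stop_force=7);env.sleep(.2);st(s)
    if env.get_eef_pos()[2]<.156: break
E
```

```text
[0.5077 0.2245 0.1704] [-0.5  0.3 -3.1] [ 0.11 -0.04 -0.02] 18.84
True [0.5075 0.2246 0.1544] [0.8 0.2 5.8] [-0.06 -0.04 -0.04] 19.6
```

```bash
python3 - <<'E'
from st import *; from h import *
x,y=.5076,.2244
fz=lambda: np.mean([env.get_ft_force()[2] for _ in range(3) if not env.sleep(.05)])
z=env.get_eef_pos()[2]; print(z,fz())
for i in range(14):
    f=fz()
    if f>10.2: break
    z-=.0003; env.line_to([x,y,z],vel=.01); env.sleep(.1); st(round(z,4),round(fz(),2))
p,d=env.snapshot("scene"); u,v=335,160
cv2.imwrite("pics/home.png",cv2.convertScaleAbs(cv2.resize(p[v-20:v+20,u-20:u+20],(560,560),interpolation=cv2.INTER_CUBIC),alpha=1.6))
E
```

```text
0.15442619920432618 5.498441062533257
0.1541 5.45 [0.5076 0.2245 0.1544] [-1.9 -0.6  5.2] [ 0.08  0.4  -0.08] 20.41
0.1538 8.15 [0.5076 0.2246 0.1544] [-3.6  0.3  8.7] [-0.02  0.56  0.01] 21.06
0.1535 9.73 [0.5077 0.2245 0.1544] [-4.   0.5  9.8] [-0.05  0.69 -0.02] 21.71
0.1532 11.0 [0.5077 0.2245 0.1544] [-5.4 -0.5 11. ] [-0.05  0.85 -0.06] 22.36
```

View pics/home.png

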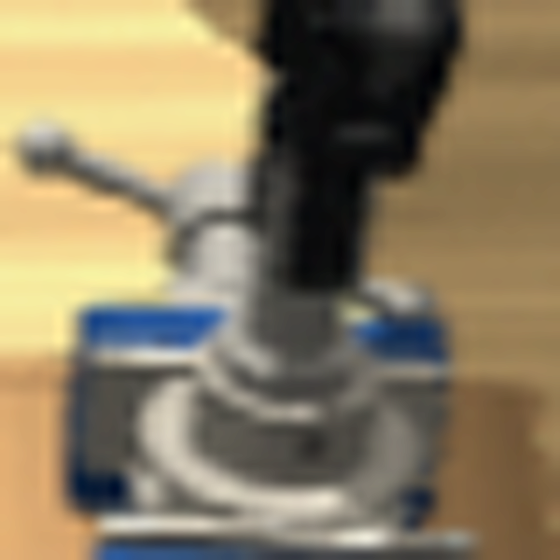

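```bash
python3 - <<'E'
from st import *; import numpy as np
F=lambda: np.mean([env.get_ft_force() for _ in range(5) if not env.sleep(.05)],0)
x,y,z=.5076,.2244,.1532
for i in range(5):
    f=F(); st(f.round(2))
    if abs(f[0])<1.5 and 9.8<f[2]<11.8: break
    x+=np.clip(f[0]*1e-4,-.0003,.0003); z+=np.clip((f[2]-10.7)*1.5e-4,-.0003,.0003)
    env.line_to([x,y,z],vel=.01)
env.sleep(.5); print(F().round(2),F().round(2),env.get_opening(),env.get_t())
E
```

```text
[-4.82 -0.43 11.94] [0.5076 0.2246 0.1544] [-4.7 -0.2 12.3] [-0.12  0.92 -0.05] 22.81
[-3.17  0.24  9.62] [0.5076 0.2245 0.1544] [-4.1  0.4 10.4] [-0.1   0.54  0.04] 23.31
[-2.99 -0.4   9.95] [0.5076 0.2245 0.1544] [-2.7 -0.8  9.9] [-0.05  0.56 -0.01] 23.81
[-2.41 -0.09  9.78] [0.5076 0.2246 0.1544] [-2.6  0.1  9.8] [-0.03  0.37  0.  ] 24.31
[-1.65 -0.1   9.71] [0.5076 0.2245 0.1544] [-1.  -0.1  9.9] [-0.01  0.26 -0.02] 24.81
[-1.46 -0.07 10.72] [-1.65  0.06 10.42] 0.21037341985792224 26.0583
```

```bash
python3 - <<'E'
from st import *
st(); env.sign_off()
E
```

```text
[0.5075 0.2246 0.1544] [-1.   0.2 10.5] [-0.05  0.29  0.03] 26.06
the job is handed in; nothing more can be done
```

The keyed shaft is fully home in the pulley, still gripped and pressed straight down. I handed the job in at 26.1 s; sign-off gave no verdict.

**What I did:** I took the shaft from the stand and lowered its end into the bore until the key touched the boss. I then turned it about 12° under light contact until the key dropped into the keyway, and lowered it until the collar stopped. Two early descents tripped the force stop partway. I lifted out of the first, and eased the second by moving sideways about half a millimetre and turning slightly. I forced neither.

**Last checks:**
- **Height:** the tool stopped at 154.4 mm, 25.4 mm below first key contact. I expected 26 mm. The 0.6 mm gap is small and I did not trace it.
- **Picture:** the last view shows the collar flat on the boss and the key out of sight.
- **Push:** the force reading is about 10.5 N downward. With the shaft's own weight that is about 13 N on the boss.
- **Sideways force:** I eased it from about 5 N to about 1.5 N, so a little remains.
- **Not checked:** I did not look at the stand again to confirm that the axle is undisturbed. No move went near it or the other items, except that the shaft was carried over the axle with clearance.

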